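Set the turret stop and hold the marked timber in the cut-off jig for sawing

ROBOT

A 6-joint arm with a two-finger parallel gripper is mounted at the origin on a cart in front of the work surface, level with it; the furniture and walls round the work are solid. World frame = base frame: x ahead of the robot, y to its left, z up, the work surface at z = 0. Lengths are in m, angles in rad, forces in N, time in s.
With the tool pointing down it reaches from about 0.425 to 0.95 m from the base axis. Payload 3.5 kg.
Tool frame: the origin (TCP) lies at the very end of the fingers, on their centre line; the grasp point (between the pads) lies ctrl.grip_point_offset behind it (ctrl.grip_point_offset is the distance from the TCP to the grasp point, in m); z points along the fingers, y is the direction in which the jaws open and shut (so a half turn about z gives the same grasp; the last joint's range is limited). The gripper opens to 85 mm and grips with 20 to 120 N. Pads are 22 mm wide; open, the fingers measure 114 mm over their backs; the gripper's body (76 mm by 85 mm) begins 54 mm behind the grasp point. The pads swing forward as they close: fully open they stand 13 mm farther back than shut.
Start: joints at [0.977, 0.286, 1.577, -0, 1.279, -0.15], TCP at [0.29, 0.61, 0.231] pointing down, gripper open.
Joint ranges: [-2.77, 2.77], [-0.9, 2.22], [0.21, 2.48], [-1.53, 4.67], [0.24, 2.81], [-2.84, 2.84]. Speed limits (rad/s): [2.79, 2.79, 3.14, 3.14, 3.14, 3.14].

INTERFACE

Orientations are given as a unit quaternion [x, y, z, w].
In Python, from plant import ctrl gives the robot as it stands.
- The arm moves only by the tool servo_tool, never from a script. Its argument "increments" is a list of rows, each a list of 5 numbers: the opening, from 0 (shut) to 1 (fully open), then the shift along the world's x, y, z in units of 40 mm (1.0 is 40 mm), then the turn about the world's z in units of 5 degrees (1.0 is 5 degrees). A call has exactly 10 rows; each row is the pose to reach, as a shift and turn from the pose measured when the call began; what a row does not reach only later rows make up. A row lasts 1/12 s, in which the tool goes at most 41.7 mm and 7.16 degrees, less where a joint would pass 70% of its speed; a pose out of reach is approached as far as the arm can. A call with a gripper value outside its range is refused whole. The fingers move at their own pace and stop on an object; "grip_force" is the grip in N (left out, the last holds). Time passes only in rows, so rows that repeat a pose let the fingers close, or fill a call up. It gives the time, the measured TCP pose, the force and the opening at its end, in the units of the state.
- ctrl.get_state(): the state, without advancing time (a new reading comes with each control period).
- ctrl.read_camera(name): name is "scene" or "side" or "wrist"; returns a dict with "frame" (480x640x3 uint8, red, green, blue), "K" (3x3 intrinsics, pixels), "extrinsics" (4x4, takes a point from camera to world coordinates). Camera axes: x right, y down, z forward; pixel columns grow to the right and rows downward; lengths in m; the calibration is good to about 2 mm. The wrist camera is an equidistant fisheye: a pixel r from the principal point sees the ray r / f radians off the axis. A picture is of the moment at which its call begins. There is no depth.
- ctrl.sign_off(): hands the job in, once; it reports no verdict.
Trained networks look in a picture, given as the dict that the camera call returned (one of the last four; its "shot" number tells which), for a name from the list of things; names that differ only in an ending like _2 or _b are one class to them, and where a whole thing is asked for, a point or a joint stands for the part that bears it (a point fixed in the world has none). Each returns a list of dicts, best first, with "conf" (0 to 1); they miss things now and then, are a little off and sometimes report something else, mostly with a low value. They report only what shows in the picture. A call takes as long as a camera call.
- ctrl.masks_of(picture, query): "region" (480x640 bool, what is visible of it) and "extent" ([left, top, right, bottom] in pixels, round what is visible of it).
- ctrl.landmark_of(picture, query): "centre" ([row, column] in pixels: a listed point, or the origin of a listed thing).
The state is a dict: "time": time; "qpos": joint angles; "dq": joint speeds; "joint_efforts": joint torques, N m; "eef_pos": TCP position; "tcp_rot": TCP orientation; "contact_force": force on the tool from outside, world axes, zero at the start; "wrist_torque": the same for the moment, N m; "opening": opening from 0.0 (shut) to 1.0 (fully open).
Only numpy, scipy, OpenCV 4.12 (cv2) and the standard library are available. Lean on these libraries where they do the work, as an engineer would, in place of code of your own. Each camera call takes 0.05 s, during which the arm holds its last target. There are 200 camera calls.

TASK

I am about to saw this timber in the cut-off jig. First turn the jig's turret so that its red-headed stop points squarely along the fence at the work, and let go of it; then lay the marked timber on the bed with the crossed waste end away from the turret, its side tight along the fence and its end against the red stop, so that the cut line meets the saw slot. Finish holding it there for me with one firm slanting push of about two kilograms, down on the bed, at least as hard into the fence, and up to the red stop as well, and do not let go; leave the other loose things where they are.

Things in the scene. Friction and masses are not known exactly. Their poses are not given: they have to be found in the camera images.
- jig: cut-off jig screwed to the bench: plywood base 130 x 270 x 18 mm (x, y, z). Origin: centre of its underside, on the bench; z up. Its x axis points across the jig to the fence, its y axis along the fence from the turret towards the saw slot. Fixed. The turret axis is at x = 17.5 mm, y = -95 mm.
- bed: brown hardboard bed 98 x 190 x 4 mm on the jig base; fixed, same origin and axes as the jig. Its top, on which the timber lies, is at z = 22 mm, from x = -58 to 40 mm and y = -58 to 132 mm. Waxed smooth: friction with the timber 0.28 to 0.42, so part of a sideways push is taken up by the bed.
- fence: pale wooden fence along the far side of the bed; fixed, same origin and axes as the jig. Its face, which looks to -x, is at x = 40 mm; 25 mm thick, top at z = 37 mm (15 mm above the bed), from y = -66 to 132 mm with a 3 mm saw slot at y = 65 mm.
- kerf (a point): the saw slot at the fence's face, at bed level: x = 40, y = 65, z = 22 mm in the jig; axes as the jig's
- turret (a joint): angle of the turret about its upright axis, rad, counter-clockwise from above, limits -1.6 to 1.6; at 0 the red stop points along the fence (jig +y) at the work. Stiff (0.12 N m), stays where left. Dark drum 40 mm across, top 58 mm above the bench. Plain steel stops for other lengths stand 90 degrees either side of the red one: 47 mm long (counter-clockwise of it) and 31 mm (clockwise).
- turret_grip (a point): middle of the turret's aluminium grip bar, on the turret axis, 71 mm above the bench; the bar is 12 mm thick, 46 mm long, stands 58 to 85 mm above the bench on the drum, and its end over the red stop is painted red. Turns with the turret: y along the bar to the red end, x across the bar
- red_stop: the red-headed stop screw, part of the turret and turning with it: its y axis points outwards along the screw; head 15 mm across, its tip 40 mm from the turret axis. Origin on the turret axis at the screw's height, 48 mm above the bench (26 mm above the bed)
- offcut: square pale timber 45 x 170 x 45 mm, 0.13 to 0.25 kg, loose on the bench in front of the jig, with a dark line drawn round it for the cut and a cross on the waste end. Origin: centre of its underside; y along its length towards the waste end, z up. When seated its y runs as the jig's y, and its origin is at x = 17.5, y = 30, z = 22 mm in the jig.
- cut_line (a point): the cut line on the timber's underside, in the middle of its width, 35 mm from the origin towards the waste end (120 mm from the end that goes against the red stop)
- sawn_piece: bystander: an unmarked 45 x 120 x 45 mm piece of the same timber, already sawn, loose on the left of the bench; origin at the centre of its underside
- marker: bystander: grey marker pen with a blue cap, 130 mm long, lying loose in front of the jig on the right; origin at the centre of its underside
- tape: bystander: roll of black tape, 89 mm across, 19 mm high, lying loose behind the turret; origin at the centre of its underside

How it is judged:
On the way, in this order (a step that is already met when the one before it is completed fails the run):
1. the turret is turned so that the red stop points along the fence at the work, and let go, with the timber still off the bed (value of joint turret between -0.14 and 0.14 rad and contact force between the fingers and red_stop below 0.1 N and horizontal distance between the grasp point and turret_grip above 0.06 m), for 0.2 s.
2. the timber lies on the bed (contact force between offcut and bed above 0.5 N and z of offcut in the frame of jig below 0.027 m), for 0.1 s.
At the end, for the whole second after the job is handed in: Still pressing: red stop within 0.14 rad of the fence line; timber flat on the bed (3 mm, 0.04 rad), along the fence (3 mm, 0.035 rad), cut line within 3 mm of the slot, at rest; over 5 N on the bed (weight included), over 2.5 N on the fence and over 1 N on the red stop (value of joint turret between -0.14 and 0.14 rad and z of offcut in the frame of jig between 0.019 and 0.025 m and angle between offcut's own z axis and vertical below 0.04 rad and angle between the y axis of offcut and the y axis of jig, either way round below 0.035 rad and x of offcut in the frame of jig between 0.0145 and 0.0205 m and y of cut_line in the frame of kerf between -0.003 and 0.003 m and contact force between offcut and bed above 5 N and contact force between offcut and fence above 2.5 N and contact force between offcut and red_stop above 1 N and linear speed of offcut below 0.01 m/s); the arm keeps its last pose, push and grip.
It fails at once if a loose bystander (sawn piece, marker or tape) is shifted by more than 25 mm (distance of any of sawn_piece, marker, tape from where it was at the start of the episode above 0.025 m).
It also fails if it takes over 48 s, if anything falls off the work surface, if the arm or the gripper's body presses on something with over 40 N, if the wrist force passes 120 N, or if a joint passes its speed limit or range.

## Working session

There is one attempt and no reset: what is moved stays moved. The work goes in short steps, Python scripts to look and compute and a tool call to move; the robot and the scene stay as the last step left them, time stands still between calls to the robot, and variables do not carry over. Pictures are saved under pics/ and viewed, about 8 in all and at most 12, crops included, and the job is handed in when it is done.

Besides the shell and the picture viewer there is one more tool, called after "Emit:" by a JSON object that holds its "api" and its "payload", one argument or row to a line. servo_tool: Moves the arm, as the interface text tells. Its arguments: {"type":"object","properties":{"increments":{"type":"array"},"grip_force":{"type":"number"}},"required":["increments"]}

```bash
mkdir -p pics; ls; cat > h.py <<'E'
import numpy as np, cv2
from plant import ctrl
def ray(p,u,v):
    K=np.array(p["K"]);E=np.array(p["extrinsics"])
    x=(u-K[0,2])/K[0,0];y=(v-K[1,2])/K[1,1]
    d=np.array([x,y,1.0])
    if p.get("fish"):
        r=np.hypot(x,y); d=np.array([np.sin(r)*x/max(r,1e-9),np.sin(r)*y/max(r,1e-9),np.cos(r)])
    return E[:3,3],E[:3,:3]@d
def onz(p,u,v,z):
    o,d=ray(p,u,v); return (o+d*(z-o[2])/d[2]).round(4)
def proj(p,X):
    K=np.array(p["K"]);E=np.array(p["extrinsics"])
    c=E[:3,:3].T@(np.array(X)-E[:3,3])
    if p.get("fish"):
        t=np.arctan2(np.hypot(c[0],c[1]),c[2]);s=t/max(np.hypot(c[0],c[1]),1e-9);x,y=c[0]*s,c[1]*s
    else: x,y=c[0]/c[2],c[1]/c[2]
    return np.array([K[0,0]*x+K[0,2],K[1,1]*y+K[1,2]]).round(1)
def shot(n):
    p=ctrl.read_camera(n)
    if n=="wrist":p["fish"]=True
    return p
def save(p,f): cv2.imwrite("pics/"+f,cv2.cvtColor(p["frame"],cv2.COLOR_RGB2BGR))
E
python3 - <<'E'
from h import *
s=ctrl.get_state();print(s);print(ctrl.grip_point_offset)
for n in("scene","side"):
    p=shot(n);save(p,n+"0.png");print(n,p["K"],p["extrinsics"])
    for q,z in(("jig",0),("kerf",.022),("turret_grip",.071),("red_stop",.048),("offcut",0),("cut_line",0),("sawn_piece",0),("marker",0),("tape",0)):
        for r in ctrl.landmark_of(p,q)[:2]:
            v,u=r["centre"];print(q,round(r["conf"],2),round(u),round(v),onz(p,u,v,z))
E
```

```text
pics
{'time': 0.0, 'qpos': array([ 9.76995126e-01,  2.87196724e-01,  1.57818371e+00,  9.95751529e-06,
        1.27860834e+00, -1.49997431e-01]), 'dq': array([ 0.00115613, -0.00121237,  0.00189531, -0.00074806, -0.00143471,
       -0.00199402]), 'joint_efforts': array([ 7.95944788e-05, -4.05985773e+01, -2.92624676e+01, -2.18496884e-04,
        5.77374478e-03, -1.94604567e-06]), 'eef_pos': array([0.28942507, 0.60906906, 0.22992284]), 'tcp_rot': array([ 2.20086519e-01,  9.75479620e-01, -1.11442643e-03, -4.39797561e-04]), 'contact_force': array([-0.27721673,  0.2788704 , -0.60288009]), 'wrist_torque': array([0.06128075, 0.04085438, 0.05627541]), 'opening': 0.9968189269834483}
0.0187
scene [[440.64793819   0.         322.44441482]
 [  0.         440.64793819 239.29869918]
 [  0.           0.           1.        ]] [[ 0.8829998  -0.22957181  0.40939973  0.20181931]
 [-0.46880617 -0.47422207  0.74520749 -0.3127162 ]
 [ 0.02306776 -0.84994718 -0.52636267  0.56058602]
 [ 0.          0.          0.          1.        ]]
jig 0.79 325 290 [0.5512 0.3049 0.    ]
jig 0.37 355 291 [0.6045 0.2749 0.
[... 501 characters left out ...]
          0.           1.        ]] [[-9.89505341e-01 -8.23182499e-02  1.18755569e-01  3.77774022e-01]
 [-1.44493369e-01  5.58469871e-01 -8.16843357e-01  1.46198319e+00]
 [ 9.19708216e-04 -8.25430257e-01 -5.64503362e-01  8.64453559e-01]
 [ 0.00000000e+00  0.00000000e+00  0.00000000e+00  1.00000000e+00]]
kerf 0.94 297 269 [0.5958 0.3555 0.022 ]
kerf 0.37 363 338 [0.4272 0.5602 0.022 ]
turret_grip 0.67 323 216 [0.5579 0.2004 0.071 ]
red_stop 0.41 324 226 [0.5548 0.2101 0.048 ]
cut_line 0.63 396 276 [0.3722 0.319  0.    ]
cut_line 0.19 246 241 [0.7453 0.2332 0.    ]
sawn_piece 0.76 356 341 [0.4417 0.5453 0.    ]
marker 0.53 392 225 [0.3931 0.1064 0.    ]
tape 0.59 245 243 [0.7451 0.2402 0.    ]
```

View pics/scene0.png

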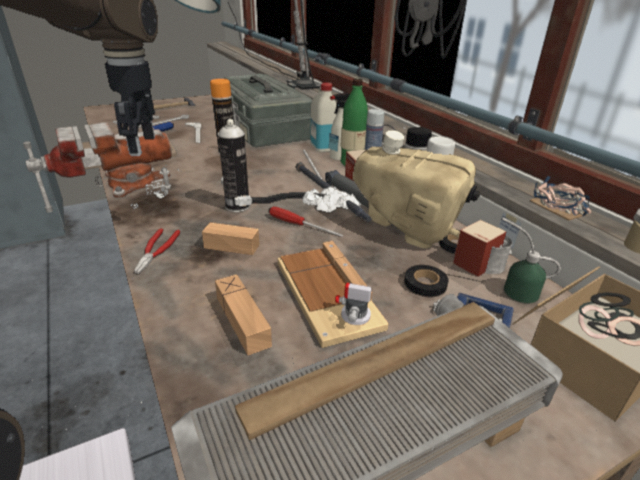

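View pics/side0.png

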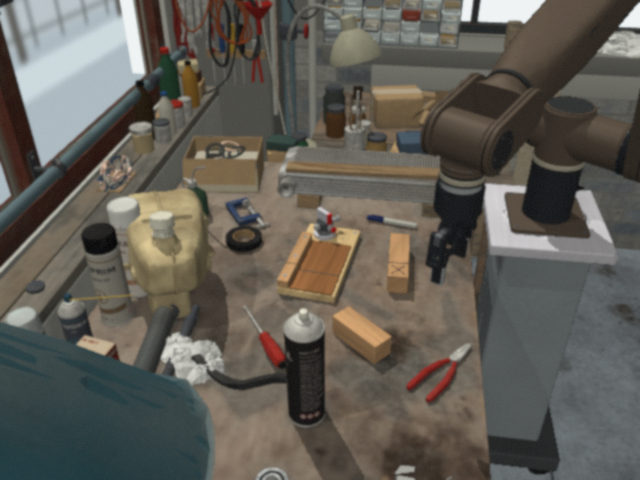

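The timber lies just in front of the jig at scene (243,313), cross end at the far left of it. The turret is at (356,295), with its red head pointing towards the robot (−x), so it is at about +90°. Next I'll look from above.

Emit:
{"api": "servo_tool", "payload": {
  "increments": [
    [1,5,-8,2,4],
    [1,5,-8,2,4],
    [1,5,-8,2,4],
    [1,5,-8,2,4],
    [1,5,-8,2,4],
    [1,5,-8,2,4],
    [1,5,-8,2,4],
    [1,5,-8,2,4],
    [1,5,-8,2,4],
    [1,5,-8,2,4]
  ]
}}

```text
time: 1.83
eef_pos: [0.4928, 0.2855, 0.3134]
tcp_rot: [0.05, 0.999, -0.0, 0.002]
contact_force: [0.4, -0.6, 0.4]
opening: 1.0
```

```bash
python3 - <<'E'
from h import *
p=shot("wrist");save(p,"w1.png");print(p["K"][0],p["extrinsics"])
for q,z in(("jig",0),("kerf",.022),("turret_grip",.071),("red_stop",.048),("offcut",0),("cut_line",0),("sawn_piece",0),("marker",0),("tape",0)):
    for r in ctrl.landmark_of(p,q)[:2]:
        v,u=r["centre"];print(q,round(r["conf"],2),round(u),round(v),onz(p,u,v,z))
for q,z in(("offcut",.045),("bed",.022),("turret_grip",.085),("fence",.037),("jig",.018)):
    for r in ctrl.masks_of(p,q)[:1]:
        m=r["region"].astype(np.uint8);c=max(cv2.findContours(m,0,2)[0],key=cv2.contourArea)[:,0]
        w=np.array([onz(p,u,v,z)[:2] for u,v in c],np.float32)
        print(q,round(r["conf"],2),r["extent"],cv2.minAreaRect(w))
E
```

```text
[371.64829954   0.         321.95036152] [[ 1.00518352e-01  9.41640019e-01  3.21263343e-01  4.10377636e-01]
 [ 9.94935117e-01 -9.49986739e-02 -3.28536865e-02  2.93571423e-01]
 [-4.16754348e-04  3.22938581e-01 -9.46419833e-01  4.55349419e-01]
 [ 0.00000000e+00  0.00000000e+00  0.00000000e+00  1.00000000e+00]]
jig 0.95 335 222 [0.5481 0.2959 0.    ]
kerf 0.8 382 261 [0.5983 0.3519 0.022 ]
kerf 0.75 166 126 [0.3971 0.1034 0.022 ]
turret_grip 0.79 250 254 [0.5537 0.197  0.071 ]
red_stop 0.65 255 246 [0.5529 0.1995 0.048 ]
offcut 0.61 317 80 [0.3688 0.2912 0.    ]
sawn_piece 0.71 513 122 [0.4318 0.5448 0.    ]
marker 0.79 167 124 [0.3953 0.096  0.    ]
tape 0.87 305 353 [0.7476 0.2342 0.    ]
tape 0.53 316 87 [0.377  0.2901 0.    ]
offcut 0.7 [234.2, 56.2, 397.6, 111.8] ((0.37236109375953674, 0.29245272278785706), (0.04772677272558212, 0.16969448328018188), 0.5170128345489502)
bed 0.64 [279.4, 181.0, 440.4, 261.7] ((0.5447264313697815, 0.33035576343536377), (0.1915917992591858, 0.10000642389059067), 83.60992431640625)
turret_grip 0.97 [217.4, 219.2, 277.2, 277.7] ((0.5433793067932129, 0.19947245717048645), (0.0627722218632698, 0.06325920671224594), 85.21650695800781)
fence 0.9 [283.5, 258.5, 435.8, 285.0] ((0.603006899356842, 0.3194845914840698), (0.1950353980064392, 0.03196824714541435), 83.2306900024414)
jig 0.98 [220.2, 173.2, 441.2, 286.1] ((0.5520164370536804, 0.28852078318595886), (0.28294387459754944, 0.1427244395017624), 83.0425796508789)
```

View pics/w1.png

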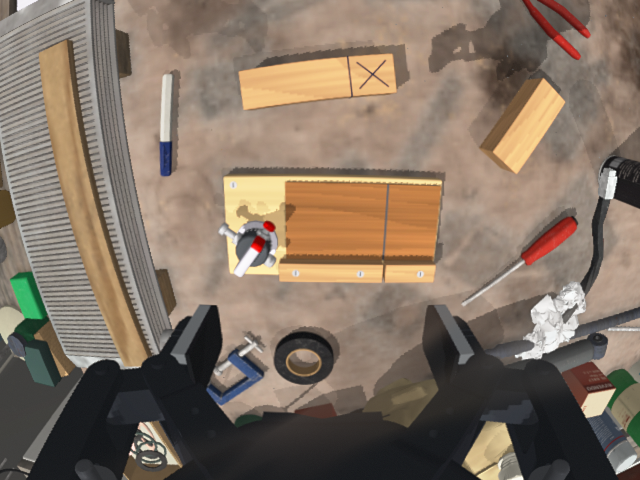

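The view from above shows the jig at (335,225) and the turret at (252,248). The red head at (268,227) points towards the robot and the work. The grip bar runs from (240,272) to its red end at (265,238). The timber is at (318,80) with its cross at the right (+y) end, so it needs no half turn. The marker is at (167,125).

```bash
python3 - <<'E'
from h import *
p=shot("wrist")
a=onz(p,240,272,.085);b=onz(p,265,238,.085);d=b-a;print(a,b,np.degrees(np.arctan2(d[1],d[0])),np.hypot(*d[:2]))
f=p["frame"].astype(int);m=((f[...,0]>140)&(f[...,1]<60)&(f[...,2]<60)).astype(np.uint8);m[:200]=0;m[290:]=0;m[:,:200]=0;m[:,300:]=0
n,l,st,c=cv2.connectedComponentsWithStats(m);print(st,c)
for cc,z in [(c[i],z) for i in range(1,n) if st[i,4]>8 for z in(.048,.085)]:
    w=onz(p,*cc,z);e=w[:2]-[.5561,.1962];print(cc,z,w,np.degrees(np.arctan2(e[1],e[0])),np.hypot(*e))
cv2.imwrite("pics/w1c.png",cv2.resize(cv2.cvtColor(p["frame"][195:300,190:330],cv2.COLOR_RGB2BGR),None,fx=5,fy=5,interpolation=cv2.INTER_CUBIC))
# cut-line: detected offcut top
for u,v in((240,72),(393,54),(397,92),(245,109)):print(onz(p,u,v,.045))
E
```

```text
[0.5644 0.1915 0.085 ] [0.5277 0.2254 0.085 ] 137.271163574493 0.04996098477812466
[[     0      0    640    480 307077]
 [   260    226     11     10     63]
 [   248    246     10     10     60]] [[319.52431149 239.49964341]
 [264.63492063 230.6031746 ]
 [252.68333333 250.66666667]]
[264.63492063 230.6031746 ] 0.048 [0.5308 0.2191 0.048 ] 137.8505476560176 0.034124771061503086
[264.63492063 230.6031746 ] 0.085 [0.5196 0.2262 0.085 ] 140.58260575653114 0.0472466930059661
[252.68333333 250.66666667] 0.048 [0.5541 0.2011 0.048 ] 112.20347853205746 0.005292447448959686
[252.68333333 250.66666667] 0.085 [0.5407 0.2099 0.085 ] 138.3433761443273 0.020611889772653116
[0.3487 0.2134 0.045 ]
[0.3449 0.3807 0.045 ]
[0.3878 0.3813 0.045 ]
[0.3908 0.2145 0.045 ]
```

View pics/w1c.png

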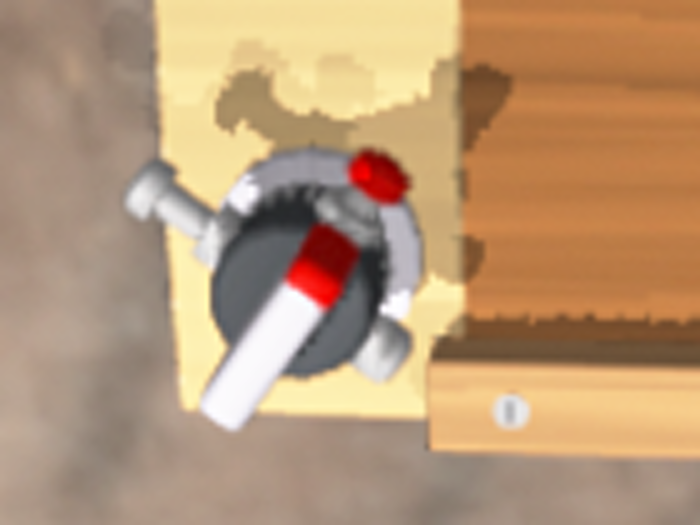

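Emit:
{"api": "servo_tool", "payload": {
  "increments": [
    [1,1.58,-2.2,-2,-7.25],
    [1,1.58,-2.2,-3,-7.25],
    [1,1.58,-2.2,-4,-7.25],
    [1,1.58,-2.2,-4.8,-7.25],
    [1,1.58,-2.2,-4.8,-7.25],
    [1,1.58,-2.2,-4.8,-7.25],
    [1,1.58,-2.2,-5.5,-7.25],
    [1,1.58,-2.2,-6.2,-7.25],
    [1,1.58,-2.2,-6.2,-7.25],
    [1,1.58,-2.2,-6.2,-7.25]
  ],
  "grip_force": 40
}}

```text
time: 3.47
eef_pos: [0.5516, 0.2014, 0.0618]
tcp_rot: [0.356, 0.935, -0.001, -0.002]
contact_force: [-0.4, 0.5, 0.9]
opening: 0.997
```

Emit:
{"api": "servo_tool", "payload": {
  "increments": [
    [0,0,0,-0.03,0],
    [0,0,0,-0.03,0],
    [0,0,0,-0.03,0],
    [0,0,0,-0.03,0],
    [0,0,0,-0.03,0],
    [0,0,0,-0.03,0],
    [0,0,0,-0.03,0],
    [0,0,0,-0.03,0],
    [0,0,0,-0.03,0],
    [0,0,0,-0.03,0]
  ],
  "grip_force": 40
}}

```text
time: 4.3
eef_pos: [0.5514, 0.2009, 0.0615]
tcp_rot: [0.356, 0.935, -0.002, -0.002]
contact_force: [-3.5, -3.7, 5.2]
opening: 0.13
```

Emit:
{"api": "servo_tool", "payload": {
  "increments": [
    [0,0.02,0.02,0,-1.4],
    [0,0.04,0.03,0,-2.8],
    [0,0.06,0.04,0,-4.2],
    [0,0.08,0.05,0,-5.6],
    [0,0.1,0.05,0,-7],
    [0,0.12,0.05,0,-8.4],
    [0,0.14,0.05,0,-9.8],
    [0,0.15,0.05,0,-11],
    [0,0.15,0.05,0,-11],
    [0,0.15,0.05,0,-11]
  ]
}}

```text
time: 5.13
eef_pos: [0.5571, 0.2031, 0.0616]
tcp_rot: [0.746, 0.665, -0.001, -0.003]
contact_force: [-3.5, 0.1, 2.5]
opening: 0.131
```

```bash
python3 - <<'E'
from h import *
s=ctrl.get_state();q=s["tcp_rot"];print(s["eef_pos"],2*np.degrees(np.arctan2(q[1],q[0]))-90,s["opening"],s["contact_force"])
E
```

```text
[0.55705103 0.20307923 0.06155575] -6.564521066662607 0.1309038383141922 [-3.4768721   0.10787114  2.47353786]
```

Emit:
{"api": "servo_tool", "payload": {
  "increments": [
    [1,0,0,0,0],
    [1,0,0,0,0],
    [1,0,0,0,0],
    [1,0,0,1,0],
    [1,0,0,2,0],
    [1,-1,0.4,2.5,0.5],
    [1,-2,0.8,2.5,1],
    [1,-3,1.2,2.5,1.55],
    [1,-4,1.6,2.5,1.55],
    [1,-4.7,2.05,2.5,1.55]
  ]
}}

```text
time: 5.97
eef_pos: [0.3683, 0.2845, 0.1617]
tcp_rot: [0.7, 0.714, -0.001, -0.003]
contact_force: [0.5, 0.4, -0.6]
opening: 0.997
```

```bash
python3 - <<'E'
from h import *
p=shot("wrist");save(p,"w2.png")
s=ctrl.get_state();q=s["tcp_rot"];print(s["time"],s["eef_pos"],2*np.degrees(np.arctan2(q[1],q[0]))-90,s["contact_force"])
for q,z in(("kerf",.022),("turret_grip",.071),("red_stop",.048),("offcut",0),("cut_line",0)):
    for r in ctrl.landmark_of(p,q)[:1]:
        v,u=r["centre"];print(q,round(r["conf"],2),round(u),round(v),onz(p,u,v,z))
for r in ctrl.masks_of(p,"offcut")[:1]: print(r["conf"],r["extent"])
def J(x,y,z,t=np.radians(-6.5),o=(.5495,.2926)):
    return (o[0]+x*np.cos(t)-y*np.sin(t),o[1]+x*np.sin(t)+y*np.cos(t),z)
im=cv2.cvtColor(p["frame"],cv2.COLOR_RGB2BGR)
for a in((-.065,-.135,.018),(.065,-.135,.018),(-.065,.135,.018),(.04,-.066,.037),(.04,.132,.037),(.0175,-.095,.085),(.0175,-.055,.048),(.04,.065,.037)):
    u=proj(p,J(*a));print(a,u);cv2.circle(im,tuple(int(k) for k in u),2,(255,0,255),-1)
cv2.imwrite("pics/w2.png",im)
E
```

```text
6.0167 [0.36217636 0.28735751 0.16075257] 1.3902078996892584 [-4.57048198  2.26460258 -1.1227533 ]
kerf 0.7 345 386 [0.3932 0.1158 0.022 ]
turret_grip 0.97 539 338 [0.5565 0.1994 0.071 ]
offcut 0.58 324 205 [0.3686 0.2923 0.    ]
0.74 [291.9, 100.9, 360.4, 319.2]
(-0.065, -0.135, 0.018) [426.9 342.3]
(0.065, -0.135, 0.018) [536.2 346.3]
(-0.065, 0.135, 0.018) [490.9  46. ]
(0.04, -0.066, 0.037) [550.1 295.7]
(0.04, 0.132, 0.037) [600.8  84. ]
(0.0175, -0.095, 0.085) [545.4 350. ]
(0.0175, -0.055, 0.048) [541.4 288.5]
(0.04, 0.065, 0.037) [589.2 157.8]
```

View pics/w2.png

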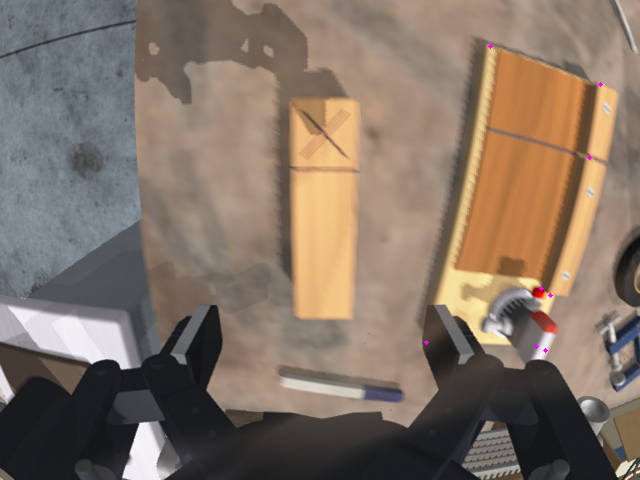

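The red head at (539,291) now points along the fence at the bed. The timber is unmoved between the fingers at (325,210), so I'll go down to it.

Emit:
{"api": "servo_tool", "payload": {
  "increments": [
    [1,0.16,-0.05,-0.5,0],
    [1,0.16,-0.05,-1,0],
    [1,0.16,-0.05,-1.6,0],
    [1,0.16,-0.05,-2.2,0],
    [1,0.16,-0.05,-2.8,0],
    [1,0.16,-0.05,-3.3,0],
    [1,0.16,-0.05,-3.5,0],
    [1,0.16,-0.05,-3.5,0],
    [1,0.16,-0.05,-3.5,0],
    [1,0.16,-0.05,-3.5,0]
  ],
  "grip_force": 60
}}

```text
time: 7.15
eef_pos: [0.3792, 0.2826, 0.0232]
tcp_rot: [0.7, 0.714, 0.001, -0.002]
contact_force: [-0.1, 1.1, -0.3]
opening: 1.002
```

```bash
python3 - <<'E'
from h import *
p=shot("scene");cv2.imwrite("pics/s1.png",cv2.resize(cv2.cvtColor(p["frame"][200:360,180:420],cv2.COLOR_RGB2BGR),None,fx=3,fy=3))
s=ctrl.get_state();q=s["tcp_rot"];print(s["time"],s["eef_pos"],2*np.degrees(np.arctan2(q[1],q[0]))-90,s["contact_force"])
for q,z in(("turret_grip",.071),("red_stop",.048)):
    for r in ctrl.landmark_of(p,q)[:1]: v,u=r["centre"];print(q,r["conf"],u,v,onz(p,u,v,z))
E
```

```text
7.2 [0.379212   0.28274893 0.02345321] 1.1152647364057344 [ 0.31343009 -0.06704563  1.11621293]
turret_grip 0.94 358.6 290.6 [0.5592 0.1989 0.071 ]
red_stop 0.52 355.0 302.5 [0.552  0.1967 0.048 ]
```

View pics/s1.png

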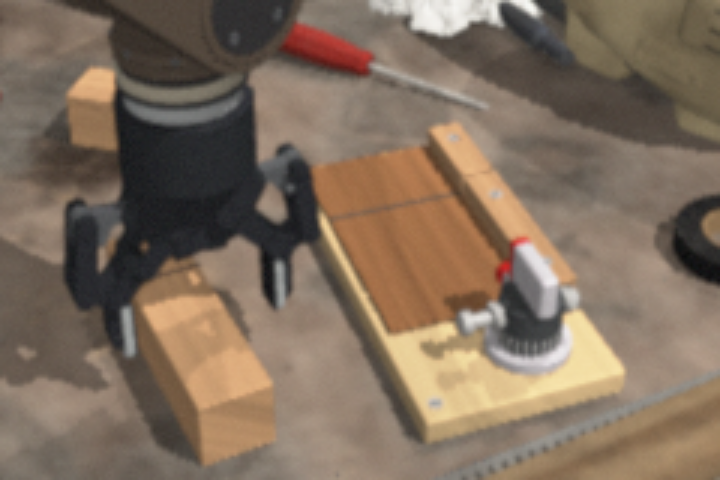

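The turret now points its red end along the fence at the bed. The fingers straddle the timber but sit about 10 mm too far in +x, so I'll centre them and close.

Emit:
{"api": "servo_tool", "payload": {
  "increments": [
    [1,-0.27,0.05,-0.15,0],
    [1,-0.27,0.05,-0.15,0],
    [1,-0.27,0.05,-0.15,0],
    [0,-0.27,0.05,-0.15,0],
    [0,-0.27,0.05,-0.15,0],
    [0,-0.27,0.05,-0.15,0],
    [0,-0.27,0.05,-0.15,0],
    [0,-0.27,0.05,-0.15,0],
    [0,-0.27,0.05,-0.15,0],
    [0,-0.27,0.05,-0.15,0]
  ],
  "grip_force": 60
}}

```text
time: 8.13
eef_pos: [0.3687, 0.285, 0.0178]
tcp_rot: [0.7, 0.714, 0.002, -0.002]
contact_force: [0.9, -0.9, 3.3]
opening: 0.521
```

Emit:
{"api": "servo_tool", "payload": {
  "increments": [
    [0,0,0,0.3,0],
    [0,0,0,0.7,0],
    [0,0,0,1.1,0],
    [0,0,0,1.5,0],
    [0,0,0,1.9,0],
    [0,0,0,2.2,0],
    [0,0,0,2.5,0],
    [0,0,0,2.5,0],
    [0,0,0,2.5,0],
    [0,0,0,2.5,0]
  ]
}}

```text
time: 8.97
eef_pos: [0.3677, 0.2846, 0.1165]
tcp_rot: [0.7, 0.714, 0.0, -0.002]
contact_force: [-0.6, -0.7, -2.1]
opening: 0.518
```

```bash
python3 - <<'E'
from h import *
p=shot("wrist");save(p,"w3.png")
s=ctrl.get_state();q=s["tcp_rot"];print(s["time"],s["eef_pos"],2*np.degrees(np.arctan2(q[1],q[0]))-90,s["contact_force"],s["opening"])
z=s["eef_pos"][2]-.0175+.045
for q,zz in(("turret_grip",.071),("red_stop",.048),("kerf",.022),("offcut",z-.045)):
    for r in ctrl.landmark_of(p,q)[:1]: v,u=r["centre"];print(q,r["conf"],u,v,onz(p,u,v,zz))
E
```

```text
9.0167 [0.36767328 0.28450547 0.11630975] 1.126718768889262 [-0.20671348  0.25581206 -1.82564813] 0.5116355053884777
turret_grip 0.72 561.3 369.3 [0.5528 0.199  0.071 ]
kerf 0.89 608.6 162.3 [0.5936 0.353  0.022 ]
offcut 0.61 322.0 279.6 [0.3673 0.2907 0.0988]
```

View pics/w3.png

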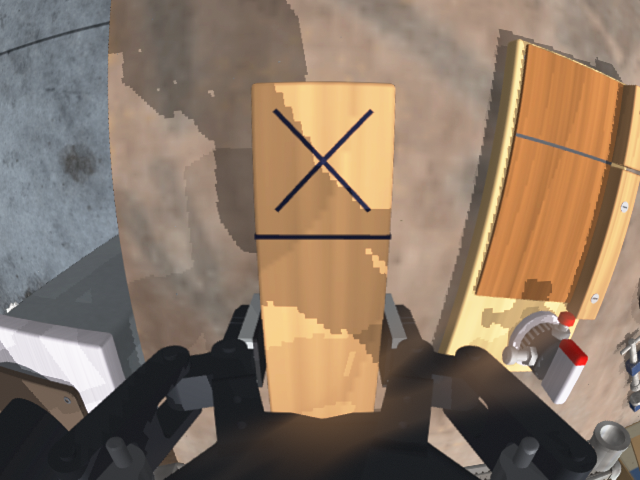

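The timber is held squarely, with the cut line at row 237 and the cross beyond it. Next I'll work out its pose in the gripper and the move to seat it.

```bash
python3 - <<'E'
from h import *
p=shot("wrist");s=ctrl.get_state();e=s["eef_pos"];z=e[2]-.0178+.045
g=cv2.cvtColor(p["frame"],cv2.COLOR_RGB2GRAY)
for u in(265,290,350,380): print(u,225+np.argmin(g[225:250,u]),end=' ')
a,b=onz(p,256,237,z),onz(p,391,237,z);c,d=onz(p,253,83,z),onz(p,395,83,z)
print(a,b,c,d)
L=(a+b)/2;F=(c+d)/2;print(L,F,"len line-end(.05)",np.linalg.norm(F-L),"ang",np.degrees(np.arctan2(*(F-L)[[1,0]])),"width",np.linalg.norm(a-b))
print("cut line rel TCP",(L-e))
E
```

```text
265 236 290 237 350 237 380 237 [0.3454 0.3269 0.1444] [0.39   0.3278 0.1444] [0.3451 0.3766 0.1444] [0.3886 0.3775 0.1444]
[0.3677  0.32735 0.1444 ] [0.36685 0.37705 0.1444 ] len line-end(.05) 0.04970726808023145 ang 90.97981217384843 width 0.04460907979324391
cut line rel TCP [-0.00066175  0.04251529  0.02723075]
```

Emit:
{"api": "servo_tool", "payload": {
  "increments": [
    [0,0.6,0.2,0,-0.3],
    [0,1.3,0.4,0,-0.6],
    [0,2.1,0.6,0,-0.9],
    [0,2.9,0.8,0,-1.2],
    [0,3.7,1,0,-1.54],
    [0,4.4,1,0,-1.54],
    [0,4.9,1,0,-1.54],
    [0,4.9,1,0,-1.54],
    [0,4.9,1,0,-1.54],
    [0,4.9,1,0,-1.54]
  ]
}}

```text
time: 10.1
eef_pos: [0.5633, 0.3247, 0.1162]
tcp_rot: [0.746, 0.665, 0.0, -0.003]
contact_force: [-0.9, -0.2, -2.1]
opening: 0.515
```

```bash
python3 - <<'E'
from h import *
p=shot("wrist");s=ctrl.get_state();q=s["tcp_rot"];e=s["eef_pos"];print(s["time"],e,2*np.degrees(np.arctan2(q[1],q[0]))-90,s["contact_force"],s["opening"])
def J(x,y,z,t=np.radians(-6.5),o=(.5495,.2926)):
    return (o[0]+x*np.cos(t)-y*np.sin(t),o[1]+x*np.sin(t)+y*np.cos(t),z)
im=cv2.cvtColor(p["frame"],cv2.COLOR_RGB2BGR)
for a in((.04,.065,.037),(.04,.132,.037),(.065,.132,.037),(-.058,.132,.022),(-.065,.135,.018),(.04,-.066,.037)):
    cv2.circle(im,tuple(int(k) for k in proj(p,J(*a))),2,(255,0,255),-1)
for r in ctrl.landmark_of(p,"kerf")[:1]: v,u=r["centre"];print(r["conf"],u,v,onz(p,u,v,.022))
cv2.imwrite("pics/w4.png",im)
E
```

```text
10.15 [0.56303734 0.32475934 0.11642228] -6.55507665558325 [-0.95894305  0.18335181 -1.60800328] 0.516564476240774
0.31 538.3 307.4 [0.734  0.2447 0.022 ]
```

View pics/w4.png

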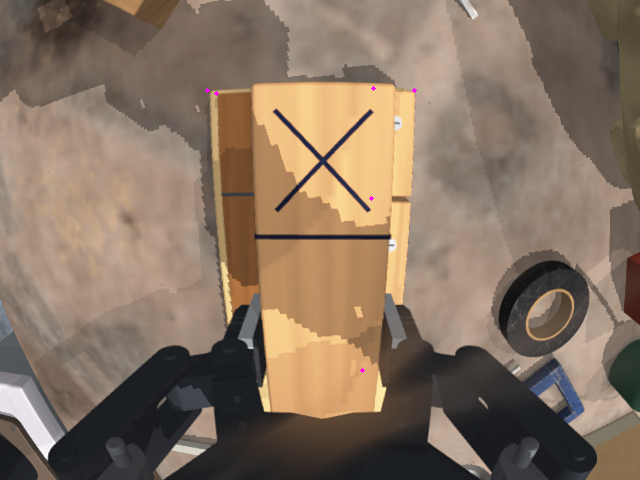

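The timber sits over the bed, aligned with it, and the predicted jig points fall on the image (fence corner 413,91; slot row 198). Now lowering it.

Emit:
{"api": "servo_tool", "payload": {
  "increments": [
    [0,0,0,-0.3,0],
    [0,0,0,-0.6,0],
    [0,0,0,-0.9,0],
    [0,0,0,-1.2,0],
    [0,0,0,-1.45,0],
    [0,0,0,-1.65,0],
    [0,0,0,-1.75,0],
    [0,0,0,-1.8,0],
    [0,0,0,-1.85,0],
    [0,0,0,-1.9,0]
  ]
}}

```text
time: 11.03
eef_pos: [0.5636, 0.3251, 0.0412]
tcp_rot: [0.746, 0.666, 0.001, -0.002]
contact_force: [0.2, 0.3, -1.2]
opening: 0.515
```

Emit:
{"api": "servo_tool", "payload": {
  "increments": [
    [0,0,0,-0.03,0],
    [0,0,0,-0.03,0],
    [0,0,0,-0.03,0],
    [0,0,0,-0.03,0],
    [0,0,0,-0.03,0],
    [0,0,0,-0.03,0],
    [0,0,0,-0.03,0],
    [0,0,0,-0.03,0],
    [0,0,0,-0.03,0],
    [0,0,0,-0.03,0]
  ]
}}

```text
time: 11.87
eef_pos: [0.5636, 0.3251, 0.04]
tcp_rot: [0.746, 0.666, 0.001, -0.002]
contact_force: [-0.4, -0.5, -1.2]
opening: 0.518
```

Emit:
{"api": "servo_tool", "payload": {
  "increments": [
    [0,0,0,-0.03,0],
    [0,0,0,-0.05,0],
    [0,0,0,-0.05,0],
    [0,0,0,-0.05,0],
    [0,0,0,-0.05,0],
    [0,0,0,-0.05,0],
    [0,0,0,-0.05,0],
    [0,0,0,-0.05,0],
    [0,0,0,-0.05,0],
    [0,0,0,-0.05,0]
  ]
}}

```text
time: 12.7
eef_pos: [0.5644, 0.3254, 0.0399]
tcp_rot: [0.746, 0.666, 0.002, -0.002]
contact_force: [-1.7, -1.3, 5.0]
opening: 0.515
```

Emit:
{"api": "servo_tool", "payload": {
  "increments": [
    [0,0.02,-0.05,-0.02,0],
    [0,0.04,-0.1,-0.02,0],
    [0,0.06,-0.15,-0.02,0],
    [0,0.07,-0.2,-0.02,0],
    [0,0.07,-0.235,-0.02,0],
    [0,0.07,-0.235,-0.02,0],
    [0,0.07,-0.235,-0.02,0],
    [0,0.07,-0.235,-0.02,0],
    [0,0.07,-0.235,-0.02,0],
    [0,0.07,-0.235,-0.02,0]
  ]
}}

```text
time: 13.53
eef_pos: [0.568, 0.316, 0.0399]
tcp_rot: [0.746, 0.666, 0.002, -0.001]
contact_force: [0.8, 0.9, 5.5]
opening: 0.517
```

Emit:
{"api": "servo_tool", "payload": {
  "increments": [
    [0,0.02,0,-0.03,0],
    [0,0.04,0,-0.03,0],
    [0,0.06,-0.01,-0.03,0],
    [0,0.08,-0.01,-0.03,0],
    [0,0.1,-0.01,-0.03,0],
    [0,0.1,-0.01,-0.03,0],
    [0,0.1,-0.01,-0.03,0],
    [0,0.1,-0.01,-0.03,0],
    [0,0.1,-0.01,-0.03,0],
    [0,0.1,-0.01,-0.03,0]
  ]
}}

```text
time: 14.37
eef_pos: [0.5701, 0.3158, 0.0399]
tcp_rot: [0.746, 0.666, 0.0, -0.003]
contact_force: [-8.3, -0.4, 12.7]
opening: 0.512
```

Emit:
{"api": "servo_tool", "payload": {
  "increments": [
    [0,0.03,-0.03,-0.02,0],
    [0,0.03,-0.06,-0.02,0],
    [0,0.03,-0.08,-0.02,0],
    [0,0.03,-0.1,-0.02,0],
    [0,0.03,-0.12,-0.02,0],
    [0,0.03,-0.12,-0.02,0],
    [0,0.03,-0.12,-0.02,0],
    [0,0.03,-0.12,-0.02,0],
    [0,0.03,-0.12,-0.02,0],
    [0,0.03,-0.12,-0.02,0]
  ]
}}

```text
time: 15.2
eef_pos: [0.5698, 0.3132, 0.04]
tcp_rot: [0.746, 0.666, -0.0, -0.005]
contact_force: [-6.7, 5.6, 8.8]
opening: 0.515
```

Emit:
{"api": "servo_tool", "payload": {
  "increments": [
    [0,0.04,-0.03,-0.02,0],
    [0,0.05,-0.05,-0.03,0],
    [0,0.06,-0.07,-0.03,0],
    [0,0.07,-0.08,-0.03,0],
    [0,0.07,-0.08,-0.03,0],
    [0,0.07,-0.08,-0.03,0],
    [0,0.07,-0.08,-0.03,0],
    [0,0.07,-0.08,-0.03,0],
    [0,0.07,-0.08,-0.03,0],
    [0,0.07,-0.08,-0.03,0]
  ]
}}

```text
time: 16.03
eef_pos: [0.5698, 0.3131, 0.0401]
tcp_rot: [0.746, 0.666, -0.001, -0.008]
contact_force: [-10.3, 8.7, 12.0]
opening: 0.511
```

```bash
python3 - <<'E'
from h import *
p=shot("scene");cv2.imwrite("pics/s2.png",cv2.resize(cv2.cvtColor(p["frame"][190:350,240:440],cv2.COLOR_RGB2BGR),None,fx=4,fy=3.7,interpolation=cv2.INTER_CUBIC))
s=ctrl.get_state();q=s["tcp_rot"];e=s["eef_pos"];d=e[:2]-[.5495,.2926];t=np.radians(-6.5);c,n=np.cos(t),np.sin(t)
f=s["contact_force"];print(s["time"],e,2*np.degrees(np.arctan2(q[1],q[0]))-90,q,s["opening"])
print("TCP jig",d[0]*c+d[1]*n,-d[0]*n+d[1]*c,"F jig",f[0]*c+f[1]*n,-f[0]*n+f[1]*c,f[2])
w=shot("wrist");save(w,"w5.png")
E
```

```text
16.0833 [0.56985683 0.31316455 0.04010059] -6.4164434305740485 [ 0.74554724  0.66640369 -0.000811   -0.00804865] 0.5136012020592158
TCP jig 0.01789799596879908 0.022736820512870667 F jig -9.727136108578305 6.931701300536579 12.011469581274
```

View pics/s2.png

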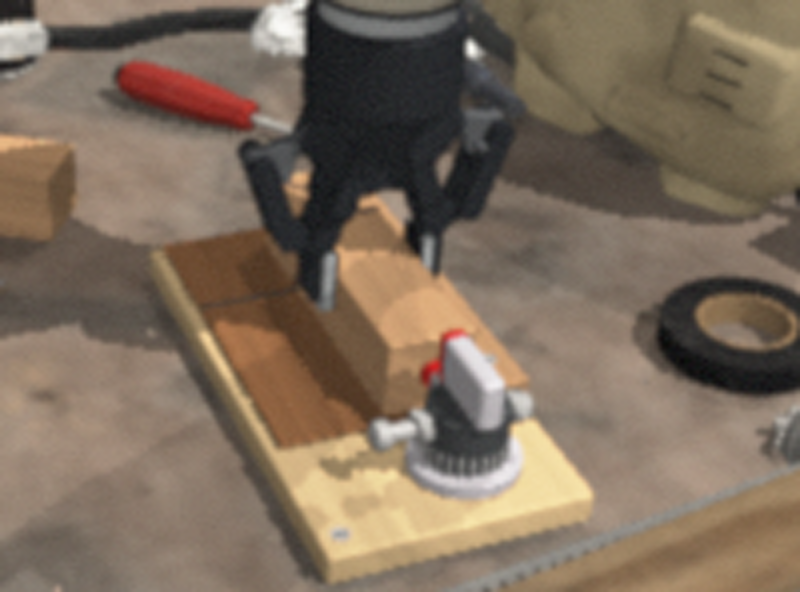

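View pics/w5.png

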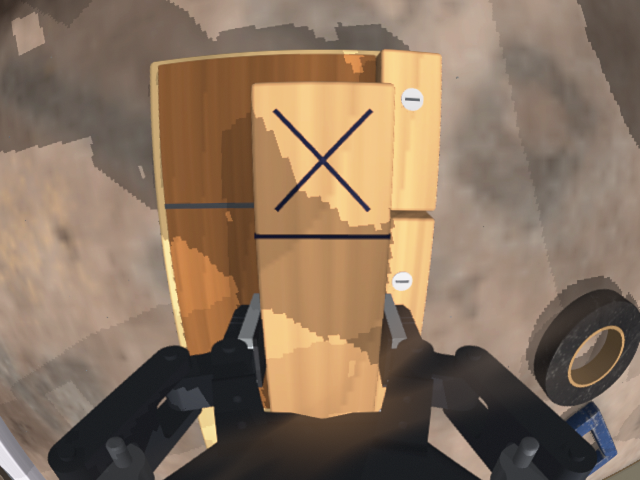

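```bash
python3 - <<'E'
from h import *
w=shot("wrist");t=np.radians(-6.5);c,n=np.cos(t),np.sin(t)
def j(u,v,z):
    d=onz(w,u,v,z)[:2]-[.5495,.2926];return (d[0]*c+d[1]*n,-d[0]*n+d[1]*c)
for a in((256,237,.067),(391,237,.067),(253,84,.067),(395,84,.067),(413,213,.037),(388,211,.037),(200,206,.022),(245,206,.022)):print(a,np.round(j(*a),4))
E
```

```text
(256, 237, 0.067) [-0.0041  0.0648]
(391, 237, 0.067) [0.0409 0.065 ]
(253, 84, 0.067) [-0.0034  0.1147]
(395, 84, 0.067) [0.0405 0.1146]
(413, 213, 0.037) [0.0551 0.0657]
(388, 211, 0.037) [0.0446 0.0664]
(200, 206, 0.022) [-0.0392  0.065 ]
(245, 206, 0.022) [-0.0174  0.0647]
```

Emit:
{"api": "servo_tool", "payload": {
  "increments": [
    [0,0.08,-0.08,-0.02,0],
    [0,0.09,-0.09,-0.02,0],
    [0,0.1,-0.1,-0.02,0],
    [0,0.11,-0.11,-0.02,0],
    [0,0.11,-0.12,-0.02,0],
    [0,0.11,-0.12,-0.02,0],
    [0,0.11,-0.12,-0.02,0],
    [0,0.11,-0.12,-0.02,0],
    [0,0.11,-0.12,-0.02,0],
    [0,0.11,-0.12,-0.02,0]
  ]
}}

```text
time: 17.02
eef_pos: [0.5699, 0.313, 0.0403]
tcp_rot: [0.745, 0.666, -0.002, -0.013]
contact_force: [-11.6, 12.7, 11.7]
opening: 0.517
```

The cut line is at y = 64.9 mm in the jig, against 65 for the slot, and more push no longer moves the timber, so it is on the stop. Tool lean is about 0.026 rad, so I'll ease the end push a little and check once more.

Emit:
{"api": "servo_tool", "payload": {
  "increments": [
    [0,0.11,-0.11,-0.02,0],
    [0,0.105,-0.1,-0.02,0],
    [0,0.105,-0.09,-0.02,0],
    [0,0.105,-0.09,-0.02,0],
    [0,0.105,-0.09,-0.02,0],
    [0,0.105,-0.09,-0.02,0],
    [0,0.105,-0.09,-0.02,0],
    [0,0.105,-0.09,-0.02,0],
    [0,0.105,-0.09,-0.02,0],
    [0,0.105,-0.09,-0.02,0]
  ]
}}

```text
time: 17.85
eef_pos: [0.5699, 0.313, 0.0405]
tcp_rot: [0.745, 0.666, -0.004, -0.018]
contact_force: [-12.3, 10.5, 11.8]
opening: 0.516
```

```bash
python3 - <<'E'
from h import *
s=ctrl.get_state();q=s["tcp_rot"];e=s["eef_pos"];d=e[:2]-[.5495,.2926];t=np.radians(-6.5);c,n=np.cos(t),np.sin(t)
f=s["contact_force"]
print("TCP jig",d[0]*c+d[1]*n,-d[0]*n+d[1]*c,e[2],"F jig",f[0]*c+f[1]*n,-f[0]*n+f[1]*c,f[2],"tilt",2*np.hypot(q[2],q[3]),"yaw",2*np.degrees(np.arctan2(q[1],q[0]))-90,s["dq"].round(4))
E
```

```text
TCP jig 0.01799444236756154 0.022576774404062746 0.04051672860073319 F jig -13.37876152547089 9.088167102235582 11.800912265317548 tilt 0.03687153266279286 yaw -6.4188496924991085 [-0.0017  0.0009  0.0013 -0.0007  0.0009  0.001 ]
```

Each call takes the measured lean as its new target, so the lean is adding up and has reached 0.037 rad. I'll release the side push and press straight down to flatten it.

Emit:
{"api": "servo_tool", "payload": {
  "increments": [
    [0,0,0,-0.05,0],
    [0,0,0,-0.1,0],
    [0,0,0,-0.12,0],
    [0,0,0,-0.12,0],
    [0,0,0,-0.12,0],
    [0,0,0,-0.12,0],
    [0,0,0,-0.12,0],
    [0,0,0,-0.12,0],
    [0,0,0,-0.12,0],
    [0,0,0,-0.12,0]
  ]
}}

```text
time: 18.68
eef_pos: [0.5699, 0.3137, 0.0405]
tcp_rot: [0.745, 0.667, -0.005, -0.018]
contact_force: [-9.5, -0.6, 23.4]
opening: 0.511
```

```bash
cat > st.py <<'E'
from h import *
s=ctrl.get_state();q=s["tcp_rot"];e=s["eef_pos"];d=e[:2]-[.5495,.2926];t=np.radians(-6.5);c,n=np.cos(t),np.sin(t)
f=s["contact_force"];x,y,z,w=q;a=np.array([2*(x*z+w*y),2*(y*z-w*x)])
print("TCP jig",d[0]*c+d[1]*n,-d[0]*n+d[1]*c,e[2],"F jig",f[0]*c+f[1]*n,-f[0]*n+f[1]*c,f[2],"lean xy jig",a[0]*c+a[1]*n,-a[0]*n+a[1]*c,"yaw",2*np.degrees(np.arctan2(y,x))-90,s["time"],"M",s["wrist_torque"])
E
python3 st.py
```

```text
TCP jig 0.017924360514863985 0.023275889136693203 0.0404635485491402 F jig -9.40788428838322 -1.6546936226135034 23.360302064021376 lean xy jig -0.03391124648477068 0.016505063505513114 yaw -6.357326621602866 18.6833 M [-0.69688677  1.46470601 -0.13310542]
```

Emit:
{"api": "servo_tool", "payload": {
  "increments": [
    [0,-0.05,0,-0.1,0],
    [0,-0.1,0,-0.12,0],
    [0,-0.15,0,-0.12,0],
    [0,-0.2,0,-0.12,0],
    [0,-0.25,0,-0.12,0],
    [0,-0.25,0,-0.12,0],
    [0,-0.25,0,-0.12,0],
    [0,-0.25,0,-0.12,0],
    [0,-0.25,0,-0.12,0],
    [0,-0.25,0,-0.12,0]
  ]
}}

```text
time: 19.52
eef_pos: [0.5649, 0.3141, 0.0402]
tcp_rot: [0.744, 0.668, -0.0, -0.014]
contact_force: [2.6, -0.1, 12.3]
opening: 0.515
```

```bash
python3 st.py
```

```text
TCP jig 0.012882259994464155 0.023098992473050983 0.040229938235578855 F jig 2.6051216202847582 0.22969860552440136 12.310667176657173 lean xy jig -0.022015905256103765 0.018630732240371373 yaw -6.234392829822212 19.5167 M [-0.59778938 -0.78355196  0.03650285]
```

Emit:
{"api": "servo_tool", "payload": {
  "increments": [
    [0,-0.05,0.05,-0.15,0],
    [0,-0.1,0.1,-0.18,0],
    [0,-0.15,0.15,-0.18,0],
    [0,-0.2,0.2,-0.18,0],
    [0,-0.25,0.25,-0.18,0],
    [0,-0.25,0.25,-0.18,0],
    [0,-0.25,0.25,-0.18,0],
    [0,-0.25,0.25,-0.18,0],
    [0,-0.25,0.25,-0.18,0],
    [0,-0.25,0.25,-0.18,0]
  ]
}}

```text
time: 20.35
eef_pos: [0.5619, 0.3237, 0.0398]
tcp_rot: [0.744, 0.668, 0.005, -0.009]
contact_force: [1.8, -6.6, 18.1]
opening: 0.516
```

```bash
python3 st.py
```

```text
TCP jig 0.008829040358944731 0.032258537860343474 0.039830291877971345 F jig 2.5376457235620293 -6.392355784810859 18.095947597014018 lean xy jig -0.0062322225812347885 0.020202604686117166 yaw -6.11459157402048 20.35 M [-1.30464276 -0.82714724 -0.07072132]
```

Emit:
{"api": "servo_tool", "payload": {
  "increments": [
    [0,0.03,-0.05,0,-0.07],
    [0,0.07,-0.1,0,-0.07],
    [0,0.1,-0.15,0,-0.07],
    [0,0.14,-0.2,0,-0.07],
    [0,0.17,-0.23,0,-0.07],
    [0,0.17,-0.23,0,-0.07],
    [0,0.17,-0.23,0,-0.07],
    [0,0.17,-0.23,0,-0.07],
    [0,0.17,-0.23,0,-0.07],
    [0,0.17,-0.23,0,-0.07]
  ]
}}

```text
time: 21.18
eef_pos: [0.5685, 0.3147, 0.04]
tcp_rot: [0.746, 0.666, 0.005, -0.009]
contact_force: [-0.4, 1.2, 6.4]
opening: 0.516
```

```bash
python3 st.py
```

```text
TCP jig 0.01641795093741785 0.024124002153349842 0.03995824017430288 F jig -0.5776328176409621 1.1621444358232678 6.444367749726278 lean xy jig -0.006473851743675615 0.01999295979266789 yaw -6.427416912658458 21.1833 M [-0.22066555  0.08952772 -0.05077389]
```

Emit:
{"api": "servo_tool", "payload": {
  "increments": [
    [0,0.03,-0.04,-0.02,0],
    [0,0.06,-0.07,-0.03,0],
    [0,0.09,-0.1,-0.03,0],
    [0,0.11,-0.12,-0.03,0],
    [0,0.115,-0.14,-0.03,0],
    [0,0.115,-0.15,-0.03,0],
    [0,0.115,-0.15,-0.03,0],
    [0,0.115,-0.15,-0.03,0],
    [0,0.115,-0.15,-0.03,0],
    [0,0.115,-0.15,-0.03,0]
  ]
}}

```text
time: 22.02
eef_pos: [0.5698, 0.3133, 0.04]
tcp_rot: [0.746, 0.666, 0.005, -0.014]
contact_force: [-10.5, 12.8, 14.3]
opening: 0.51
```

```bash
python3 st.py; python3 - <<'E'
from h import *
w=shot("wrist");save(w,"w6.png");t=np.radians(-6.5);c,n=np.cos(t),np.sin(t)
E
python3 st.py
```

```text
TCP jig 0.017864294446736678 0.022823869261498344 0.040039636235738765 F jig -11.917226799426988 11.500996653906073 14.259503649880768 lean xy jig -0.01403992997897721 0.02561012920118005 yaw -6.467576587169006 22.0167 M [ 1.40382977  1.56316916 -0.01224406]
TCP jig 0.017884279153259196 0.02280985910296467 0.04005916280873677 F jig -11.494639883332297 9.321853587153425 14.247357271842237 lean xy jig -0.014001564249683497 0.025568572221110506 yaw -6.467121289143066 22.0667 M [ 1.46006891  1.5980885  -0.09677425]
```

View pics/w6.png

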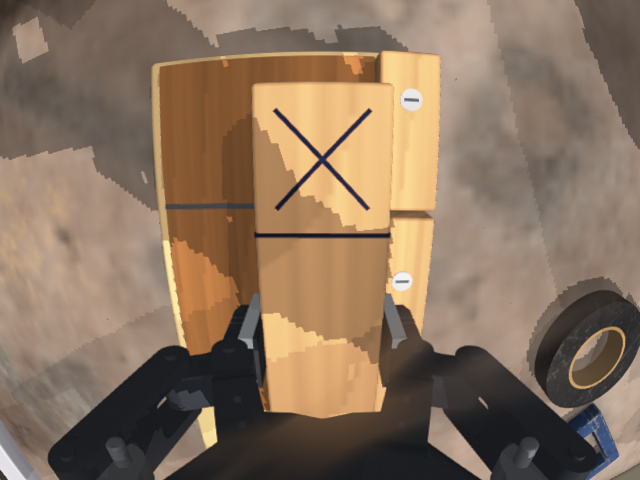

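The line meets the slot and the timber is seated, but the fence push (11.5 N) is less than the down push (14.2 N). You asked for at least as hard into the fence, so I'll back off once to shed the lean and push again with less down and more fence.

Emit:
{"api": "servo_tool", "payload": {
  "increments": [
    [0,-0.06,0.05,-0.1,0],
    [0,-0.12,0.1,-0.15,0],
    [0,-0.18,0.15,-0.18,0],
    [0,-0.24,0.2,-0.18,0],
    [0,-0.3,0.25,-0.18,0],
    [0,-0.3,0.25,-0.18,0],
    [0,-0.3,0.25,-0.18,0],
    [0,-0.3,0.25,-0.18,0],
    [0,-0.3,0.25,-0.18,0],
    [0,-0.3,0.25,-0.18,0]
  ]
}}

```text
time: 22.9
eef_pos: [0.5642, 0.323, 0.0398]
tcp_rot: [0.745, 0.667, 0.01, -0.009]
contact_force: [2.5, -5.2, 21.4]
opening: 0.515
```

```bash
python3 st.py
```

```text
TCP jig 0.011170051881533485 0.03186223586036264 0.039769710229266717 F jig 3.113358714817377 -4.908174707227127 21.41612230083348 lean xy jig -0.0008346320823584448 0.02693440712237141 yaw -6.337305423640217 22.9 M [-1.35004371 -0.21144807  0.00689703]
```

Emit:
{"api": "servo_tool", "payload": {
  "increments": [
    [0,0.03,-0.05,0,-0.03],
    [0,0.05,-0.1,0.01,-0.03],
    [0,0.08,-0.15,0.01,-0.03],
    [0,0.1,-0.19,0.01,-0.03],
    [0,0.115,-0.215,0.01,-0.03],
    [0,0.115,-0.215,0.01,-0.03],
    [0,0.115,-0.215,0.01,-0.03],
    [0,0.115,-0.215,0.01,-0.03],
    [0,0.115,-0.215,0.01,-0.03],
    [0,0.115,-0.215,0.01,-0.03]
  ]
}}

```text
time: 23.73
eef_pos: [0.5683, 0.3148, 0.0399]
tcp_rot: [0.746, 0.666, 0.009, -0.01]
contact_force: [-0.9, 2.4, 6.4]
opening: 0.512
```

```bash
python3 st.py
```

```text
TCP jig 0.016170551202624187 0.024197151357295766 0.039871312025851514 F jig -1.155931595927132 2.236172839504874 6.359205816994249 lean xy jig -0.0018555851669316216 0.026876689798239456 yaw -6.459712927203313 23.7333 M [-0.16228345  0.05509198  0.02569341]
```

Emit:
{"api": "servo_tool", "payload": {
  "increments": [
    [0,0.04,-0.03,0,0],
    [0,0.08,-0.06,0,0],
    [0,0.11,-0.09,0,0],
    [0,0.135,-0.11,0,0],
    [0,0.135,-0.13,0,0],
    [0,0.135,-0.13,0,0],
    [0,0.135,-0.13,0,0],
    [0,0.135,-0.13,0,0],
    [0,0.135,-0.13,0,0],
    [0,0.135,-0.13,0,0]
  ]
}}

```text
time: 24.57
eef_pos: [0.5698, 0.3133, 0.04]
tcp_rot: [0.746, 0.666, 0.008, -0.014]
contact_force: [-9.8, 10.4, 11.4]
opening: 0.514
```

```bash
python3 st.py; python3 - <<'E'
from h import *
w=shot("wrist");g=cv2.cvtColor(w["frame"],cv2.COLOR_RGB2GRAY);t=np.radians(-6.5);c,n=np.cos(t),np.sin(t)
def j(u,v,z):
    d=onz(w,u,v,z)[:2]-[.5495,.2926];return np.round((d[0]*c+d[1]*n,-d[0]*n+d[1]*c),4)
for u in(265,300,350,380):
    v=225+np.argmin(g[225:250,u]);print("line",u,v,j(u,v,.067))
for u in(180,210,240):
    v=195+np.argmin(g[195:217,u]);print("slot",u,v,j(u,v,.022))
E
python3 st.py
```

```text
TCP jig 0.01786575362411408 0.022887559769109198 0.04000299745615711 F jig -10.942203264846682 9.250714929216661 11.35132878162787 lean xy jig -0.01067277602114822 0.030604613917454934 yaw -6.4830030947477155 24.5667 M [ 1.07165976  1.48975075 -0.03651052]
line 265 235 [-0.0012  0.0649]
line 300 235 [0.0106 0.0649]
line 350 235 [0.0272 0.0649]
line 380 235 [0.0372 0.0649]
slot 180 206 [-0.0495  0.0656]
slot 210 205 [-0.0344  0.0658]
slot 240 207 [-0.0199  0.0647]
TCP jig 0.01785950568298303 0.02286343709025135 0.03999235440823489 F jig -11.07196231560791 9.945407657198075 11.580925526618419 lean xy jig -0.01073722723614053 0.030569942992901857 yaw -6.482839244202367 24.6167 M [ 1.07683348  1.4663788  -0.09459732]
```

Emit:
{"api": "servo_tool", "payload": {
  "increments": [
    [0,0.07,-0.07,-0.01,0],
    [0,0.085,-0.07,0,0],
    [0,0.09,-0.07,0,0],
    [0,0.09,-0.07,0,0],
    [0,0.09,-0.07,0,0],
    [0,0.09,-0.07,0,0],
    [0,0.09,-0.07,0,0],
    [0,0.09,-0.07,0,0],
    [0,0.09,-0.07,0,0],
    [0,0.09,-0.07,0,0]
  ]
}}

```text
time: 25.45
eef_pos: [0.5699, 0.3134, 0.0401]
tcp_rot: [0.746, 0.666, 0.006, -0.018]
contact_force: [-9.2, 7.7, 12.6]
opening: 0.516
```

```bash
python3 st.py
```

```text
TCP jig 0.017896110994414443 0.02293846251405471 0.040132456138828335 F jig -9.971806054739988 6.590366630257038 12.578918805830437 lean xy jig -0.018950486212024185 0.033012129490850195 yaw -6.469280359290266 25.45 M [0.86072726 1.29142431 0.05834543]
```

That repeat lost some fence push, so I'll do one last back-off followed by a single, stronger push to hand in on.

Emit:
{"api": "servo_tool", "payload": {
  "increments": [
    [0,-0.06,0.05,-0.1,0],
    [0,-0.12,0.1,-0.15,0],
    [0,-0.18,0.15,-0.18,0],
    [0,-0.24,0.2,-0.18,0],
    [0,-0.3,0.25,-0.18,0],
    [0,-0.3,0.25,-0.18,0],
    [0,-0.3,0.25,-0.18,0],
    [0,-0.3,0.25,-0.18,0],
    [0,-0.3,0.25,-0.18,0],
    [0,-0.3,0.25,-0.18,0]
  ]
}}

```text
time: 26.28
eef_pos: [0.5647, 0.3231, 0.0397]
tcp_rot: [0.745, 0.667, 0.012, -0.013]
contact_force: [3.2, -5.6, 23.3]
opening: 0.512
```

```bash
python3 st.py
```

```text
TCP jig 0.01169163016878035 0.03199271600143841 0.03973314475222023 F jig 3.768582016226379 -5.2365075936120675 23.34575445012449 lean xy jig -0.003847440049515887 0.03478332081070161 yaw -6.348677987058593 26.2833 M [-1.44722417 -0.80643148 -0.01348731]
```

Emit:
{"api": "servo_tool", "payload": {
  "increments": [
    [0,0.02,-0.05,0,-0.03],
    [0,0.04,-0.1,0.01,-0.03],
    [0,0.07,-0.15,0.01,-0.03],
    [0,0.09,-0.19,0.01,-0.03],
    [0,0.1,-0.21,0.01,-0.03],
    [0,0.1,-0.21,0.01,-0.03],
    [0,0.1,-0.21,0.01,-0.03],
    [0,0.1,-0.21,0.01,-0.03],
    [0,0.1,-0.21,0.01,-0.03],
    [0,0.1,-0.21,0.01,-0.03]
  ]
}}

```text
time: 27.12
eef_pos: [0.5682, 0.3153, 0.0398]
tcp_rot: [0.746, 0.666, 0.011, -0.014]
contact_force: [0.3, 1.9, 7.8]
opening: 0.511
```

```bash
python3 st.py
```

```text
TCP jig 0.01596095312605447 0.024700466056946105 0.03983939158602434 F jig 0.11443738823079846 1.878358004477135 7.832414418502177 lean xy jig -0.0049100572973432444 0.03512939997652223 yaw -6.462420246844857 27.1167 M [-0.10531537 -0.02077839 -0.04300168]
```

Emit:
{"api": "servo_tool", "payload": {
  "increments": [
    [0,0.04,-0.04,0,0],
    [0,0.08,-0.08,0.01,0],
    [0,0.12,-0.11,0.02,0],
    [0,0.16,-0.13,0.02,0],
    [0,0.17,-0.14,0.02,0],
    [0,0.17,-0.14,0.02,0],
    [0,0.17,-0.14,0.02,0],
    [0,0.17,-0.14,0.02,0],
    [0,0.17,-0.14,0.02,0],
    [0,0.17,-0.14,0.02,0]
  ]
}}

```text
time: 27.95
eef_pos: [0.5699, 0.3134, 0.0401]
tcp_rot: [0.746, 0.666, 0.009, -0.019]
contact_force: [-11.8, 10.2, 12.5]
opening: 0.515
```

```bash
python3 st.py; python3 - <<'E'
from h import *
w=shot("wrist");g=cv2.cvtColor(w["frame"],cv2.COLOR_RGB2GRAY);t=np.radians(-6.5);c,n=np.cos(t),np.sin(t)
E0=np.array(w["extrinsics"])
def j(u,v,z):
    d=onz(w,u,v,z)[:2]-[.5495,.2926];return np.round((d[0]*c+d[1]*n,-d[0]*n+d[1]*c),4)
for u in(265,300,350,380):
    v=225+np.argmin(g[225:250,u]);print("line",u,v,j(u,v,.067))
for u in(200,240):
    v=195+np.argmin(g[195:217,u]);print("slot",u,v,j(u,v,.022))
# far end edge and width there: should be 50 mm past the line, 45 mm wide if flat
for u in(300,350):
    col=g[60:110,u].astype(int);v=60+np.argmax(np.diff(col));print("end",u,v,j(u,v,.067))
row=g[95].astype(int);a,b=240+np.argmax(np.diff(row[240:265])),385+np.argmax(np.abs(np.diff(row[385:402])));print("edges",a,b,j(a,95,.067),j(b,95,.067))
E
python3 st.py
```

```text
TCP jig 0.01788131276812107 0.02299494303108165 0.04012878765409408 F jig -12.846825467837885 8.795896421787944 12.486246942390302 lean xy jig -0.016614338089084274 0.037945483644654596 yaw -6.463938197537402 27.95 M [ 1.0314743   1.69060815 -0.02742416]
line 265 234 [-0.0011  0.065 ]
line 300 234 [0.0108 0.065 ]
line 350 235 [0.0274 0.0647]
line 380 235 [0.0374 0.0648]
slot 200 207 [-0.0397  0.065 ]
slot 240 207 [-0.0202  0.0648]
end 300 81 [0.0113 0.1149]
end 350 82 [0.0268 0.1146]
edges 251 393 [-0.0044  0.1109] [0.0405 0.1108]
TCP jig 0.017891788795798017 0.022985781447624674 0.040126566870400476 F jig -12.162997242249135 8.092367478723231 11.81641677977973 lean xy jig -0.016596387640686532 0.03795543756154202 yaw -6.465509979406363 28.0 M [1.02175792 1.66493828 0.02937444]
```

```bash
python3 -c "
from h import *
print(ctrl.sign_off())"; python3 st.py
```

```text
the job is handed in; nothing more can be done
None
the job is handed in; nothing more can be done
```

The turret's red stop points along the fence, and the timber is seated on the bed against the fence and the stop. I handed the job in at about 28 s with the arm still gripping it and pushing.

**Last checks**
- **Position:** the cut line measures y ≈ 64.9 mm in the jig, against about 64.9 for the slot in the same picture. The timber's side is at x ≈ 40.5 mm, with the fence face at 40. It lies along the fence to within 0.1° (tool yaw).
- **Push on the tool:** 12–13 N into the fence, about 12 N down and 8–9 N towards the red stop, roughly 19 N in all.
- **Turret:** I checked it by eye in the pictures after turning it, and it looked square. I did not measure its angle again.

**Open points**
- **Tool lean:** each push let the tool lean a little more, so I backed the timber off the fence and pushed again three times. At the end the tool still leaned about 0.017 rad across the timber and 0.038 rad along it. The timber's top measured 44.9 mm wide and 49.8 mm from the line to its end, and the tool height had not risen. So I judge the timber flat and the lengthwise lean to be slip in the pads, but I could not measure its tilt directly.
- **Force on the stop:** I could only infer it from the push, since friction takes an unknown share.
- **Loose things:** I did not touch the sawn piece, marker or tape on purpose, and saw no sign that they moved. I did not measure them again at the end.

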